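# Build the parcel column and aim the code scanner at it

### The arm

A 6-joint arm with a two-finger parallel gripper is mounted at the origin on the work surface. World frame = base frame: x ahead of the robot, y to its left, z up, the work surface at z = 0. Lengths are in m, angles in rad, forces in N, time in s.
With the tool pointing down it reaches from about 0.4 to 0.825 m from the base axis. Payload 7 kg.
Tool frame: the origin (TCP) lies between the finger pads; the fingertips stand 17 mm ahead of it and the grasp point (between the pads) lies 2 mm behind it (env.finger_overhang is the distance from the TCP to the fingertips, in m); z points along the fingers, y is the line along which they close (so a half turn about z gives the same grasp; the last joint's range is limited). The gripper opens to 88 mm and grips with 3 to 60 N. Pads are 19 mm wide; open, the fingers measure 130 mm over their backs; the gripper's body (78 mm by 193 mm) begins 47 mm behind the grasp point.
Start: joints at [-0.984, 0.359, 0.012, 0, -1.224, -0.288], TCP at [0.199, -0.645, 0.244] pointing down, gripper open.
Joint ranges: [-3.07, 3.07], [-1.43, 2.12], [-1.02, 1.25], [-3.03, 1.67], [-3.05, -0], [-3.03, 3.03]. Speed limits (rad/s): [2.39, 2.39, 3.01, 3.14, 3.14, 3.14].

### API

Orientations are given as a unit quaternion [w, x, y, z].
In Python, from cell import env, vision, nets gives the robot as it stands.
- The arm moves only by the tool apply_moves, never from a script. Its argument "series" is text: rows parted by semicolons, each of 4 numbers parted by spaces: the shift along the world's x, y, z scaled (see below), then the turn about the world's z scaled (see below). In form: tx ty tz yaw; .... A call has 1 to 8 rows; each row shifts and turns the commanded pose from where the row before left it; what a row does not reach is not made up. The controller multiplies each number of a shift by 4 cm and each number of a turn by 6 degrees. A row lasts 1/8 s, in which the tool goes at most 62.5 mm and 10.7 degrees, less where a joint would pass 70% of its speed; a pose out of reach is approached as far as the arm can. A call with a number of a shift or a turn outside -1 to 1 is refused whole. A call with a gripper value outside its range is refused whole. "jaw" is the opening, from -1 (shut) to 1 (fully open), set as the call begins (left out, the last holds). The fingers move at their own pace and stop on an object; "squeeze" is the grip in N (left out, the last holds). Time passes only in rows, so rows that do not move let the fingers close. It gives the time, the measured TCP pose, the force, the opening and the grip force at its end, in the units of the state.
- env.get_state(): the state, without advancing time (a new reading comes with each control period).
- vision.camera(name): name is "scene" or "top" or "wrist"; returns the picture (480x640x3 uint8, red, green, blue); there is no depth.
- vision.camera_info(name): a dict with "mtx" (3x3 intrinsics, pixels), "origin" and "orientation" of the camera in the world. Camera axes: x right, y up, looking along -z (the intrinsics and any distortion apply to the point x, -y, -z); pixel columns grow to the right and rows downward; lengths in m; the calibration is good to about 2 mm. A picture is of the moment at which its call begins: read the wrist's pose just before it. camera_info takes no time and is no camera call; for the wrist camera it gives the pose at the moment of the call.
- env.hand_in(): hands the job in; it is judged then, once.
Trained networks look in the newest picture that a camera, given by its name, has taken for a name from the list of things; names that differ only in an ending like _2 or _b are one class to them, and where a whole thing is asked for, a point or a joint stands for the part that bears it (a point fixed in the world has none). Each returns a list of dicts, best first, with "conf" (0 to 1); they miss things now and then, are a little off and sometimes report something else, mostly with a low value. They report only what shows in the picture. A call takes as long as a camera call. They do not tell look-alikes from the thing itself.
- nets.find_in(camera, thing): "uv" ([column, row] in pixels, amid what is visible of it).
- nets.cut_out(camera, thing): "pixels" (480x640 bool, what is visible of it) and "uv" ([column, row] in pixels, amid what is visible of it).
The state is a dict: "time_s": time; "joint_positions": joint angles; "dq": joint speeds; "joint_efforts": joint torques, N m; "tool_pos": TCP position; "tcp_rot": TCP orientation; "contact_force": force on the tool from outside, world axes, zero at the start; "moment": the same for the moment, N m; "width": finger opening in m; "finger_force": force on a finger pad.
Only numpy, scipy, OpenCV 4.12 (cv2) and the standard library are available. Lean on these libraries where they do the work, as an engineer would, in place of code of your own. Each camera call takes 0.05 s, during which the arm holds its last target. There are 200 camera calls.

### The job

Finish the column of cartons on the green mat: set the plain carton squarely on the one standing there, then the carton with the white code label squarely on top of that, label up, long sides together and edges flush; set them down rather than dropping them and do not shove the bottom carton about. Then draw the orange hand scanner out of its holder, tip it about 45 degrees nose-down and aim its window at the middle of the label from about 12 cm away. Finish still holding the scanner there, raised and still and touching nothing but your gripper; do not drop it and leave the cup, bottle, screwdriver and connectors alone.

Things in the scene. Friction and masses are not known exactly. Their poses are not given: they have to be found in the camera images.
- carton_base: closed brown cardboard carton, 90 x 60 x 40 mm (x, y, z), about 0.25 kg, loose, lying flat with a pale tape strip along its x; origin at the centre of its underside, z up. This one already stands on the green mat (fixed, 170 x 140 mm, 4 mm thick), its underside at 4 mm: the foot of the column. Each carton stacked adds 40 mm.
- carton_plain: closed brown cardboard carton, 90 x 60 x 40 mm (x, y, z), about 0.25 kg, loose, lying flat with a pale tape strip along its x; origin at the centre of its underside, z up. This one has only its tape, no label, and lies on the bench: it becomes the second in the column.
- carton_labelled: closed brown cardboard carton, 90 x 60 x 40 mm (x, y, z), about 0.25 kg, loose, lying flat with a pale tape strip along its x; origin at the centre of its underside, z up. This one has a white label with black bars (64 x 46 mm) on its top and lies on the bench: it becomes the top of the column.
- label (a point): the middle of the white label, at the centre of the top face of the labelled carton (40 mm above its origin)
- holder: scanner holder, fixed: dark steel foot plate 130 x 110 x 8 mm with an open-topped grey square pocket 42 x 48 mm outside (32 x 38 mm inside), rim 78 mm and pocket floor 11 mm above the bench; origin at the centre of its underside, z up
- scanner: code scanner, 0.18 kg, upright and loose in the holder's pocket (67 mm deep, 3 mm play): black handle 26 x 32 mm, 100 mm long, under an orange head 80 x 44 x 34 mm (x, y, z) centred over it, 100 to 134 mm above the origin; grip the head from above across its 44 mm. Origin: centre of the handle's underside, 11 mm above the bench; z up to the head, x the way the window looks
- scanner_window (a point): the middle of the dark window in the black-rimmed front end of the scanner's head, 40 mm ahead (+x) of the scanner's origin and 117 mm up its z; it looks along the scanner's +x
- cup: steel cup, 72 mm wide, 85 mm high, origin at the centre of its underside; bystander, leave alone
- bottle: clear water bottle with a blue cap, 64 mm wide, 190 mm high, origin at the centre of its underside; bystander, leave alone
- screwdriver: orange-handled screwdriver lying on the bench, about 0.2 m long along its x; bystander, leave alone
- connector1: grey terminal block with metal top, 56 x 34 x 32 mm, origin at the centre of its underside; bystander, leave alone
- connector2: a second such terminal block; bystander, leave alone
There are look-alikes about, which are no part of the job. Several things have the shape of the holder; the one meant has the colours described above.

How it is judged:
By the outcome, as a careful person would: the job done as asked, in the order asked, and still so for the second after the job is handed in, while the arm keeps its last pose, push and grip.
It also fails if it takes over 69 s, if anything falls off the work surface, if the arm or the gripper's body presses on something with over 40 N, if the wrist force passes 120 N, or if a joint passes its speed limit or range.

## Working session

There is one attempt and no reset: what is moved stays moved. The work goes in short steps, Python scripts to look and compute and a tool call to move; the robot and the scene stay as the last step left them, time stands still between calls to the robot, and variables do not carry over. Pictures are saved under pics/ and viewed, at most 10 in all, crops included, and the job is handed in when it is done.

Besides the shell and the picture viewer there is one more tool, called by a JSON object that holds its "fn" and its "kwargs". apply_moves: Moves the arm, as the interface text tells. Shifts and turns lie within -1 to 1; 1 stands for 4 cm of shift or 6 degrees of turn. Its arguments: {"type":"object","properties":{"series":{"type":"string"},"jaw":{"type":"number"},"squeeze":{"type":"number"}},"required":["series"]}

```bash
ls; mkdir -p pics; cat > h.py <<'E'
from cell import env, vision, nets
import numpy as np, cv2
from scipy.spatial.transform import Rotation as R
def rot(q): return R.from_quat([q[1],q[2],q[3],q[0]]).as_matrix()
def px2w(cam,uv,z,info=None):
    i=info or vision.camera_info(cam); K=np.array(i["mtx"]); 
    d=np.linalg.solve(K,[uv[0],uv[1],1]); d=rot(i["orientation"])@np.array([d[0],-d[1],-d[2]])
    o=np.array(i["origin"]); return o+d*(z-o[2])/d[2]
def w2px(cam,p,info=None):
    i=info or vision.camera_info(cam); c=rot(i["orientation"]).T@(np.array(p)-np.array(i["origin"]))
    v=np.array(i["mtx"])@np.array([c[0],-c[1],-c[2]]); return v[:2]/v[2]
def save(n,im): cv2.imwrite(f"pics/{n}.png",cv2.cvtColor(im,cv2.COLOR_RGB2BGR))
E
python3 - <<'E'
from h import *
for c in ["top","scene"]:
    im=vision.camera(c); save(c+"1",im); i=vision.camera_info(c); print(c,i)
    if c=="top":
        for t in ["carton_plain","scanner","holder","cup","bottle","screwdriver","connector1"]:
            print(t,[(np.round(d["uv"]),round(d["conf"],2),np.round(px2w(c,d["uv"],.04)[:2],3)) for d in nets.find_in(c,t)])
print(env.get_state(), env.finger_overhang)
E
```

```text
pics
top {'mtx': array([[592.21873468,   0.        , 320.00451865],
       [  0.        , 592.21873468, 242.03080416],
       [  0.        ,   0.        ,   1.        ]]), 'origin': array([0.37618522, 0.05268678, 1.89518787]), 'orientation': array([ 0.71495469,  0.02657208, -0.0261723 , -0.69817529])}
carton_plain [(array([435., 281.]), 0.71, array([ 0.401, -0.306]))]
scanner [(array([219., 245.]), 0.81, array([0.498, 0.373]))]
holder [(array([232., 252.]), 0.62, array([0.478, 0.33 ])), (array([183., 317.]), 0.57, array([0.27 , 0.477]))]
cup [(array([246., 292.]), 0.95, array([0.354, 0.282])), (array([229., 250.]), 0.63, array([0.485, 0.341])), (array([330., 240.]), 0.39, array([0.521, 0.023]))]
bottle [(array([141., 265.]), 0.81, array([0.428, 0.613])), (array([220., 243.]), 0.32, array([0.503, 0.368]))]
screwdriver [(array([478., 257.]), 0.64, array([ 0.48, -0.44]))]
connector1 [(array([376., 181.]), 0.59, array([ 0.711, -0.118])), (array([274., 179.]), 0.48, array([0.712, 0.205]))]
scene {'mtx': array([[523.60994815,   0.        , 320.05867494],
       [  0.        , 523.60994815,
[... 233 characters left out ...]
rray([-9.83890780e-01,  3.58661902e-01,  1.18485962e-02,  3.01260668e-05,
       -1.22412169e+00, -2.88056034e-01]), 'dq': array([ 5.74472447e-04, -9.29839143e-04, -5.26691796e-06,  1.47842515e-03,
       -1.24721424e-04,  8.19194838e-04]), 'joint_efforts': array([ 3.87466898e-04, -5.81717956e+01,  2.92996573e+01,  6.99536204e+00,
        1.14557592e-02, -5.11406904e-05]), 'tool_pos': array([ 0.19865654, -0.64505525,  0.24350421]), 'tcp_rot': array([-4.22058940e-05, -1.48874385e-01,  9.88856113e-01,  5.68015380e-05]), 'contact_force': array([0.36029275, 0.25732466, 0.82231831]), 'moment': array([-0.03720023,  0.00427648, -0.01729295]), 'finger_force': 0.0, 'width': 0.08792795268076668} 0.017
```

View pics/top1.png

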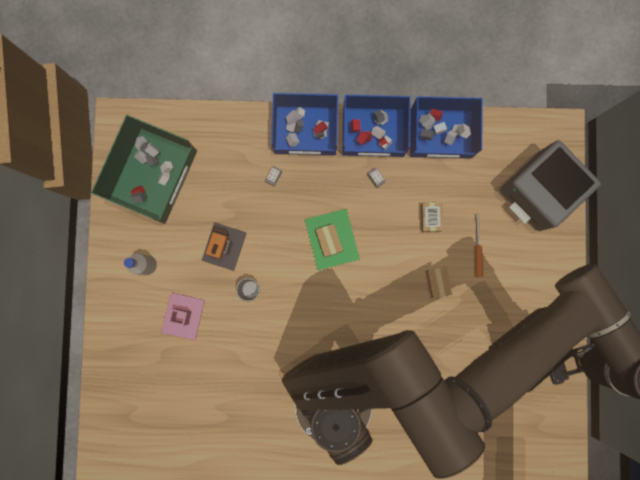

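View pics/scene1.png

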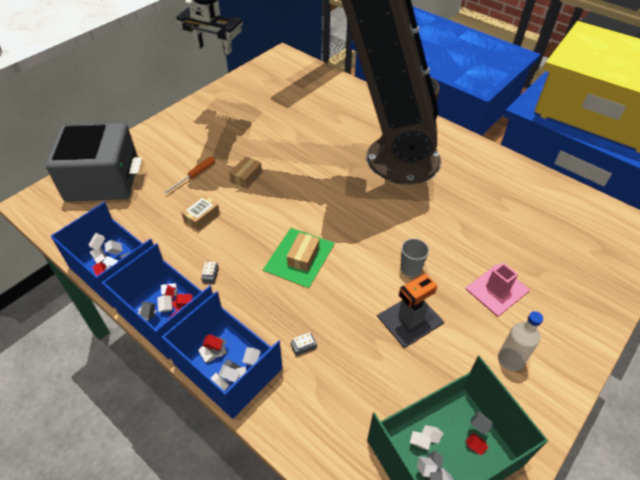

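Top: the base carton is at (330,240) on the mat, the plain carton at (440,283) in shadow, and the labelled one at (432,217). Two things have the holder's shape: the dark foot plate with the scanner at (224,246), and a pink one at (183,316). The dark one with a grey pocket and orange-headed scanner fits. I'll confirm it in a crop.

```bash
python3 - <<'E'
from h import *
im=vision.camera("top"); sc=vision.camera("scene")
cr=lambda a,u,v,w:cv2.resize(a[v-w:v+w,u-w:u+w],(380,290) if 0 else (290,290),interpolation=cv2.INTER_CUBIC)
save("crop1",np.vstack([np.hstack([cr(im,224,246,32),cr(sc,412,305,50)]),np.hstack([cr(im,438,255,50),cr(im,332,240,32)])]))
for t in ["carton_plain"]:
    for d in nets.cut_out("top",t):
        m=d["pixels"].astype(np.uint8); c=max(cv2.findContours(m,0,2)[0],key=cv2.contourArea); r=cv2.minAreaRect(c)
        w=[px2w("top",p,.04)[:2] for p in cv2.boxPoints(r)]; print(d["conf"],r,np.round(w,3).tolist(),np.round(np.mean(w,0),3))
E
```

```text
0.59 ((439.0364990234375, 282.7311096191406), (29.52891731262207, 21.67879867553711), 81.02737426757812) [[0.435, -0.279], [0.448, -0.345], [0.357, -0.361], [0.345, -0.294]] [ 0.396 -0.32 ]
```

View pics/crop1.png

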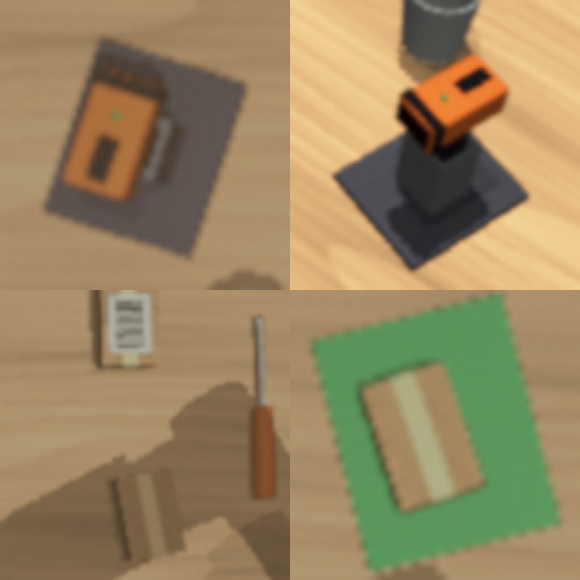

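The crop confirms the dark holder with the orange scanner. Its black-rimmed window end points up-image, roughly world +x. Long-axis yaws are about +10° for the plain carton, +18° for the base and 0° for the labelled one. I'm moving over the plain carton.

{"fn": "apply_moves", "kwargs": {"series": "0.62 1 0 0;0.62 1 0 0;0.62 1 0 0;0.62 1 0 0;0.62 1 0 -0.6;0.62 1 0 -0.6;0.62 1 -0.2 0;0.62 1 -0.2 0", "jaw": 1}}

```text
time_s: 1.6
tool_pos: [0.3978, -0.3238, 0.2278]
tcp_rot: [0.001, -0.086, 0.996, -0.0]
contact_force: [0.7, -0.3, -0.5]
width: 0.0874
finger_force: 0.0
```

```bash
cat >> h.py <<'E'
def state():
    s=env.get_state(); M=rot(s["tcp_rot"]); print("t",round(s["time_s"],2),"tcp",np.round(s["tool_pos"],4),"yawY",round(np.degrees(np.arctan2(M[1,1],M[0,1])),2),"tilt",np.round(M[:,2],3),"w",round(s["width"],4),"F",np.round(s["contact_force"],1),round(s["finger_force"],1)); return s
def rects(cam,thing,z,info):
    for d in nets.cut_out(cam,thing):
        m=d["pixels"].astype(np.uint8); c=max(cv2.findContours(m,0,2)[0],key=cv2.contourArea)
        w=np.array([px2w(cam,p,z,info)[:2] for p in c[:,0].astype(float)])
        r=cv2.minAreaRect((w*1000).astype(np.float32)); print(thing,round(d["conf"],2),np.round(d["uv"]),"c",np.round(r[0],1),"size",np.round(r[1],1),"ang",round(r[2],1))
E
python3 - <<'E'
from h import *
state(); i=vision.camera_info("wrist"); im=vision.camera("wrist"); save("w1",im); print(i["origin"],rot(i["orientation"]).round(2))
rects("wrist","carton_plain",.04,i)
E
```

```text
t 1.6 tcp [ 0.3978 -0.3238  0.2278] yawY 99.92 tilt [ 0.001 -0.    -1.   ] w 0.0874 F [ 0.7 -0.3 -0.5] 0.0
[ 0.31598383 -0.33801564  0.36916804] [[-0.17 -0.94 -0.3 ]
 [ 0.98 -0.17 -0.05]
 [-0.   -0.31  0.95]]
carton_plain 0.88 [327. 214.] c [ 394.3 -324.2] size [94.6 59.7] ang 11.8
```

View pics/w1.png

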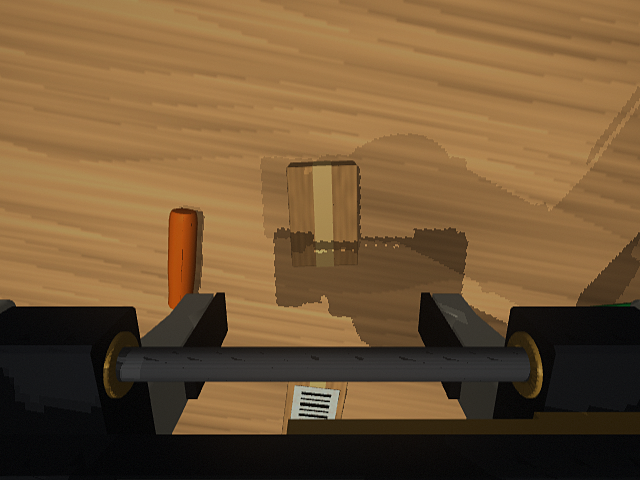

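The plain carton shows at (324,214), almost aligned with the fingers; the labelled carton is lower down at (317,405). The mask is 4.6 mm too long because it includes the near side face, so the true centre is about (0.3966, -0.324) with a yaw of about 11.8°. I'm descending to grip it.

{"fn": "apply_moves", "kwargs": {"series": "-0.03 0 -0.9 0.3;0 0 -0.9 0;0 0 -0.9 0;0 0 -0.9 0;0 0 -0.9 0;0 0 -0.55 0;0 0 0 0;0 0 0 0"}}

```text
time_s: 2.7
tool_pos: [0.3965, -0.3256, 0.0265]
tcp_rot: [0.0, -0.102, 0.995, -0.0]
contact_force: [-0.5, 0.2, -0.4]
width: 0.0874
finger_force: 0.0
```

{"fn": "apply_moves", "kwargs": {"series": "0 0 0 0;0 0 0 0;0 0 0 0;0 0 0 0;0 0 0 0", "jaw": -1, "squeeze": 20}}

```text
time_s: 3.32
tool_pos: [0.396, -0.325, 0.0259]
tcp_rot: [0.0, -0.102, 0.995, -0.0]
contact_force: [-0.9, 1.8, 6.5]
width: 0.0595
finger_force: 20.0
```

{"fn": "apply_moves", "kwargs": {"series": "0 0 0.6 0;0 0 1 0;0 0.5 1 0;0.5 1 1 0;0.6 1 0.6 0;0.6 1 0 0.5;0.6 1 0 0.5;0.6 1 0 0"}}

```text
time_s: 4.32
tool_pos: [0.5121, -0.1036, 0.1933]
tcp_rot: [-0.0, -0.154, 0.988, 0.0]
contact_force: [0.9, -0.1, -2.1]
width: 0.0599
finger_force: 20.0
```

{"fn": "apply_moves", "kwargs": {"series": "0.6 1 0 0;0.6 1 0 0;0.6 1 0 0;0.6 0.6 0 0;0.4 0 0 0;0 0 0 0;0 0 0 0"}}

```text
time_s: 5.2
tool_pos: [0.6231, 0.038, 0.1931]
tcp_rot: [-0.001, -0.153, 0.988, 0.0]
contact_force: [-0.0, 0.8, -2.4]
width: 0.06
finger_force: 20.0
```

```bash
python3 - <<'E'
from h import *
state(); i=vision.camera_info("wrist"); im=vision.camera("wrist"); save("w2",im)
rects("wrist","carton_plain",.044,i)
i=vision.camera_info("top");vision.camera("top");rects("top","carton_plain",.044,i)
E
```

```text
t 5.2 tcp [0.6231 0.038  0.1931] yawY 107.66 tilt [-0.001 -0.    -1.   ] w 0.06 F [-0.   0.8 -2.4] 20.0
carton_plain 0.59 [326. 296.] c [663.4  50.6] size [117.8 136.3] ang 17.8
carton_plain 0.56 [325. 211.] c [609.1  27. ] size [22.2 61.9] ang 17.4
```

View pics/w2.png

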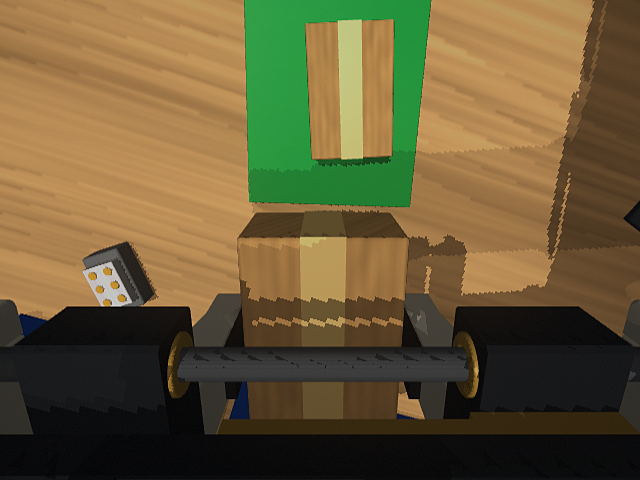

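Base carton top-face corners are about (306,23), (393,19), (393,156) and (312,159), on the green mat. The held carton's near top edge runs from (238,237) to (407,237). Now I'll compute both.

```bash
python3 - <<'E'
from h import *
g=cv2.cvtColor(cv2.imread("pics/w2.png"),cv2.COLOR_BGR2GRAY)
c=np.float32([[306,23],[393,19],[393,156],[312,159]])
c2=cv2.cornerSubPix(g,c.reshape(-1,1,2).copy(),(6,6),(-1,-1),(3,50,.01))[:,0]; print(c2)
for cc in (c,c2):
    w=np.array([px2w("wrist",p,.044)[:2] for p in cc]); 
    print(w.round(4).tolist(),w.mean(0).round(4),[round(float(np.linalg.norm(w[k]-w[k-1])),4) for k in range(4)],[round(float(np.degrees(np.arctan2(*(w[a]-w[b])[::-1]))),1) for a,b in((3,0),(2,1),(0,1),(3,2))])
s=state(); M=rot(s["tcp_rot"]); z=s["tool_pos"][2]+.0141
for p in [(238,237),(407,237)]: print((M.T@(px2w("wrist",p,z)-s["tool_pos"])).round(4))
E
```

```text
[[305.9187    23.022497]
 [392.7426    18.524403]
 [390.34204  155.82132 ]
 [313.67984  158.78288 ]]
[[0.489, -0.0164], [0.469, 0.0381], [0.5526, 0.0702], [0.5729, 0.014]] [0.5209 0.0265] [0.0893, 0.0581, 0.0896, 0.0598] [19.9, 21.0, -69.9, -70.1]
[[0.489, -0.0165], [0.4688, 0.0379], [0.5531, 0.0683], [0.5724, 0.0151]] [0.5208 0.0262] [0.0892, 0.058, 0.0896, 0.0566] [20.7, 19.8, -69.6, -70.0]
t 5.4 tcp [0.6235 0.0384 0.1939] yawY 107.68 tilt [ 0.  0. -1.] w 0.0599 F [-0.3  0.  -2.5] 20.0
[ 0.0446 -0.0291 -0.0141]
[ 0.0448  0.029  -0.0141]
```

{"fn": "apply_moves", "kwargs": {"series": "-0.8 -0.1 0 0.42;-0.8 -0.1 0 0;-0.8 -0.1 0 0;-0.17 0 -0.7 0;0 0 -0.8 0;0 0 -0.8 0;0 0 -0.4 0;0 0 0 0"}}

```text
time_s: 6.4
tool_pos: [0.5202, 0.0264, 0.0848]
tcp_rot: [-0.001, -0.176, 0.984, -0.0]
contact_force: [-0.1, -0.6, -1.6]
width: 0.0598
finger_force: 20.0
```

```bash
python3 - <<'E'
from h import *
vision.camera("wrist");vision.camera("wrist");state()
E
```

```text
t 6.5 tcp [0.5215 0.027  0.0864] yawY 110.25 tilt [ 0.001  0.    -1.   ] w 0.06 F [-0.4  0.7 -1.8] 20.0
```

{"fn": "apply_moves", "kwargs": {"series": "0 0 -0.15 0;0 0 -0.1 0;0 0 -0.07 0;0 0 -0.05 0;0 0 -0.02 0;0 0 0 0"}}

```text
time_s: 7.25
tool_pos: [0.5212, 0.027, 0.07]
tcp_rot: [0.0, -0.176, 0.984, 0.0]
contact_force: [1.1, 0.3, -2.9]
width: 0.0602
finger_force: 20.0
```

{"fn": "apply_moves", "kwargs": {"series": "0 0 -0.03 0;0 0 0 0;0 0 0 0"}}

```text
time_s: 7.62
tool_pos: [0.5212, 0.027, 0.0699]
tcp_rot: [0.0, -0.176, 0.984, -0.0]
contact_force: [-4.6, 0.9, 11.0]
width: 0.0603
finger_force: 20.0
```

{"fn": "apply_moves", "kwargs": {"series": "0 0 0.01 0;0 0 0 0;0 0 0 0;0 0 0.4 0;0 0 0.8 0;0 0 1 0;0 0 1 0;0 0 0.8 0", "jaw": 1}}

```text
time_s: 8.62
tool_pos: [0.5212, 0.0269, 0.2308]
tcp_rot: [0.001, -0.176, 0.984, 0.0]
contact_force: [1.4, 0.1, -0.1]
width: 0.0873
finger_force: 0.0
```

```bash
python3 - <<'E'
from h import *
i=vision.camera_info("wrist");im=vision.camera("wrist");save("w3",im);rects("wrist","carton_plain",.084,i)
i=vision.camera_info("top");im=vision.camera("top");rects("top","carton_labelled",.04,i);rects("top","scanner",.13,i)
E
```

```text
carton_plain 0.7 [324. 226.] c [519.1  26.2] size [95.3 59.8] ang 20.3
scanner 0.66 [219. 239.] c [499.3 366. ] size [47.1 79.9] ang 65.5
```

View pics/w3.png

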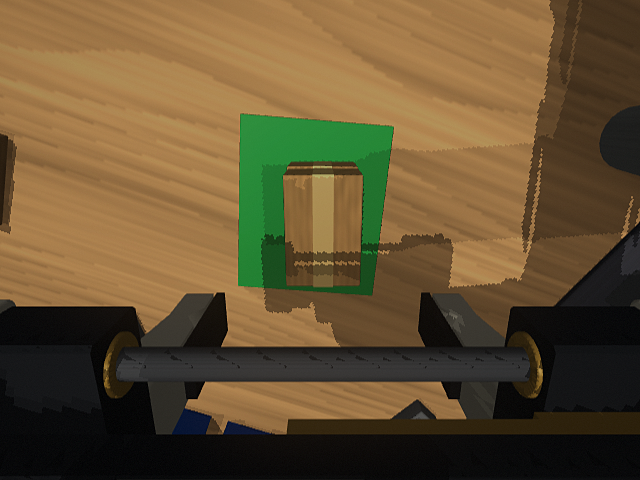

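The second carton sits flush on the base: its top spans (284,175) to (361,287), with the near faces in line. Next is the labelled carton.

{"fn": "apply_moves", "kwargs": {"series": "0.25 -1 0 -0.4;0.25 -1 0 -0.4;0.25 -1 0 -0.4;0.25 -1 0 -0.4;0.25 -1 0 -0.4;0.25 -1 0 -0.4;0.25 -1 0 -0.4;0.25 -1 0 -0.4"}}

```text
time_s: 9.88
tool_pos: [0.6007, -0.2942, 0.2271]
tcp_rot: [-0.001, -0.008, 1.0, 0.0]
contact_force: [1.2, 1.1, 0.0]
width: 0.0878
finger_force: 0.0
```

```bash
python3 - <<'E'
from h import *
vision.camera("wrist");vision.camera("wrist");state()
i=vision.camera_info("wrist");im=vision.camera("wrist");save("w4",im)
rects("wrist","carton_labelled",.04,i);rects("wrist","label",.04,i)
hsv=cv2.cvtColor(im,cv2.COLOR_RGB2HSV); m=((hsv[...,1]<45)&(hsv[...,2]>150)).astype(np.uint8); m=cv2.morphologyEx(m,cv2.MORPH_CLOSE,np.ones((9,9)))
for c in cv2.findContours(m,0,2)[0]:
    if cv2.contourArea(c)>500:
        w=np.array([px2w("wrist",p,.04,i)[:2] for p in c[:,0].astype(float)]); print(c[:,0].mean(0),cv2.minAreaRect((w*1000).astype(np.float32)))
E
```

```text
t 9.97 tcp [ 0.6007 -0.2963  0.2262] yawY 90.81 tilt [-0.004  0.    -1.   ] w 0.0879 F [ 0.1  0.4 -0.8] 0.0
carton_labelled 0.67 [319. 218.] c [ 601.  -298.4] size [96.6 61. ] ang 2.4
carton_labelled 0.36 [143.  68.] c [ 522.3 -438.9] size [176.3  25.9] ang 1.8
label 0.96 [318. 220.] c [ 600.7 -298.5] size [94.5 59.4] ang 2.3
[ 18.97777778 258.86666667] ((636.9598388671875, -573.1340942382812), (44.780460357666016, 27.358104705810547), 44.363380432128906)
[323.8125 223.3125] ((597.7714233398438, -298.5928039550781), (52.715354919433594, 45.43380355834961), 1.9546626806259155)
```

{"fn": "apply_moves", "kwargs": {"series": "0.07 -0.05 -0.9 0.25;0 0 -0.9 0;0 0 -0.9 0;0 0 -0.9 0;0 0 -0.9 0;0 0 -0.51 0;0 0 0 0;0 0 0 0"}}

```text
time_s: 11.12
tool_pos: [0.6046, -0.2946, 0.0298]
tcp_rot: [0.001, -0.023, 1.0, -0.0]
contact_force: [-0.2, -0.6, 1.2]
width: 0.0874
finger_force: 0.0
```

{"fn": "apply_moves", "kwargs": {"series": "0 0 0 0;0 0 0 0;0 0 0 0;0 0 0 0;0 0 0 0", "jaw": -1, "squeeze": 20}}

```text
time_s: 11.75
tool_pos: [0.6042, -0.2953, 0.0294]
tcp_rot: [0.0, -0.022, 1.0, -0.0]
contact_force: [-1.2, -1.4, 5.1]
width: 0.0598
finger_force: 20.0
```

{"fn": "apply_moves", "kwargs": {"series": "0 0 0.6 0;0 0 1 0;0 0.5 1 0;-0.2 1 1 0.4;-0.2 1 0.6 0.5;-0.2 1 0 0.5;-0.2 1 0 0.5;-0.2 1 0 0.5"}}

```text
time_s: 12.75
tool_pos: [0.5629, -0.0737, 0.1961]
tcp_rot: [-0.001, -0.148, 0.989, 0.0]
contact_force: [0.2, 0.1, -1.9]
width: 0.0597
finger_force: 20.0
```

{"fn": "apply_moves", "kwargs": {"series": "-0.3 0.7 0 0.5;-0.3 0.7 0 0.05;-0.3 0.6 0 0;-0.18 0.54 0 0;0 0 0 0;0 0 0 0"}}

```text
time_s: 13.5
tool_pos: [0.5204, 0.0264, 0.1964]
tcp_rot: [-0.0, -0.176, 0.984, 0.0]
contact_force: [0.5, 0.1, -2.1]
width: 0.0598
finger_force: 20.0
```

```bash
python3 - <<'E'
from h import *
vision.camera("wrist");s=state();i=vision.camera_info("wrist");im=vision.camera("wrist");save("w5",im)
M=rot(s["tcp_rot"]); g=cv2.cvtColor(im,cv2.COLOR_RGB2GRAY).astype(float)
for y in(-.02,.02):
    p=[w2px("wrist",s["tool_pos"]+M@np.array([x,y,-.0106]),i) for x in(.045,.050,.040)]; print(np.round(p,1).tolist())
    u=int(p[0][0]); col=g[:,u-8:u+8].mean(1); d=np.abs(np.gradient(cv2.GaussianBlur(col[:,None],(1,5),1)[:,0])); r=np.arange(205,270); k=np.argsort(-d[r])[:8]; print(sorted(zip(r[k],d[r][k].round(1))))
E
```

```text
t 13.55 tcp [0.5206 0.0261 0.1964] yawY 110.22 tilt [-0.001 -0.    -1.   ] w 0.06 F [-0.5 -0.5 -1.5] 20.0
[[265.8, 233.1], [265.2, 219.3], [266.4, 246.6]]
[(np.int64(207), np.float64(10.5)), (np.int64(229), np.float64(14.2)), (np.int64(230), np.float64(21.1)), (np.int64(231), np.float64(17.7)), (np.int64(232), np.float64(9.9)), (np.int64(265), np.float64(15.1)), (np.int64(266), np.float64(20.2)), (np.int64(267), np.float64(11.7))]
[[379.4, 233.3], [380.0, 219.5], [378.7, 246.8]]
[(np.int64(206), np.float64(10.0)), (np.int64(207), np.float64(11.0)), (np.int64(229), np.float64(12.5)), (np.int64(230), np.float64(17.3)), (np.int64(231), np.float64(14.1)), (np.int64(265), np.float64(14.8)), (np.int64(266), np.float64(21.0)), (np.int64(267), np.float64(13.1))]
```

View pics/w5.png

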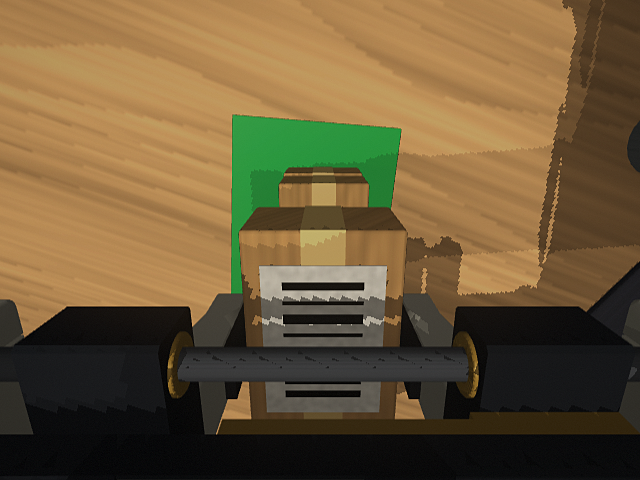

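The held carton's near top edge is at row 230 against 233 expected, so its centre sits about 1.1 mm off along the tool x. The column below is at (279–369, 183). I'm correcting by about +1.9/+1.4 mm and lowering.

{"fn": "apply_moves", "kwargs": {"series": "0.05 0.035 -0.6 0;0 0 -0.7 0;0 0 -0.5 0;0 0 -0.1 0;0 0 -0.05 0;0 0 -0.05 0;0 0 0 0"}}

```text
time_s: 14.48
tool_pos: [0.5229, 0.028, 0.1172]
tcp_rot: [0.0, -0.176, 0.984, 0.0]
contact_force: [-0.5, -0.7, -2.2]
width: 0.0598
finger_force: 20.0
```

{"fn": "apply_moves", "kwargs": {"series": "0 0 -0.04 0;0 0 -0.03 0;0 0 -0.02 0;0 0 0 0;0 0 0 0"}}

```text
time_s: 15.1
tool_pos: [0.5227, 0.028, 0.1133]
tcp_rot: [0.0, -0.176, 0.984, 0.0]
contact_force: [-0.9, -0.2, 0.7]
width: 0.0597
finger_force: 20.0
```

{"fn": "apply_moves", "kwargs": {"series": "0 0 0 0;0 0 0 0;0 0 0 0;0 0 0.4 0;0 0 0.8 0;0 0 1 0;0 0 1 0;0 0 0.3 0", "jaw": 1}}

```text
time_s: 16.1
tool_pos: [0.5238, 0.0282, 0.256]
tcp_rot: [0.002, -0.176, 0.984, 0.0]
contact_force: [0.1, 0.6, 0.1]
width: 0.0876
finger_force: 0.0
```

```bash
python3 - <<'E'
from h import *
i=vision.camera_info("wrist");im=vision.camera("wrist");save("w6",im);rects("wrist","carton_labelled",.124,i)
state()
top=px2w("top",(219,239),.13); print(top)
E
```

```text
carton_labelled 0.86 [324. 227.] c [519.4  26.6] size [94.5 59.6] ang 20.4
t 16.2 tcp [0.5232 0.0281 0.2544] yawY 110.24 tilt [ 0.002  0.001 -1.   ] w 0.0875 F [-1.1 -0.5 -0.9] 0.0
[0.51001833 0.35738035 0.13      ]
```

View pics/w6.png

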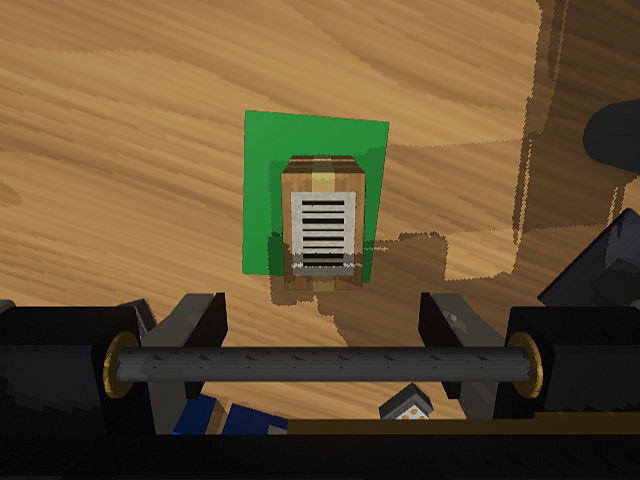

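The labelled carton sits flush on the column, label up, centred at about (0.5215, 0.0273). Now I'm heading for the scanner.

{"fn": "apply_moves", "kwargs": {"series": "0 1 0 -0.7;0 1 0 -0.8;0 1 0 -0.8;-0.1 1 0 -0.8;-0.1 1 0 -0.8;-0.1 1 0 -0.8;-0.1 1 0.1 -0.8;-0.1 1 0.1 -0.8"}}

```text
time_s: 17.2
tool_pos: [0.5019, 0.3488, 0.2592]
tcp_rot: [-0.001, 0.154, 0.988, -0.001]
contact_force: [0.5, 0.1, -0.3]
width: 0.0877
finger_force: 0.0
```

```bash
python3 - <<'E'
from h import *
vision.camera("wrist");vision.camera("wrist");state()
i=vision.camera_info("wrist");im=vision.camera("wrist");save("w7",im)
rects("wrist","scanner",.145,i)
hsv=cv2.cvtColor(im,cv2.COLOR_RGB2HSV); m=((hsv[...,0]>3)&(hsv[...,0]<16)&(hsv[...,1]>190)&(hsv[...,2]>90)).astype(np.uint8); m=cv2.morphologyEx(m,cv2.MORPH_CLOSE,np.ones((5,5)))
c=max(cv2.findContours(m,0,2)[0],key=cv2.contourArea)
w=np.array([px2w("wrist",p,.145,i)[:2] for p in c[:,0].astype(float)]); print(c[:,0].mean(0),cv2.contourArea(c),cv2.minAreaRect((w*1000).astype(np.float32)))
E
```

```text
t 17.3 tcp [0.5019 0.3509 0.2589] yawY 72.45 tilt [-0.002 -0.002 -1.   ] w 0.0877 F [-1.4  0.  -0.3] 0.0
scanner 0.7 [335. 224.] c [492.8 362.5] size [44.5 82.3] ang 73.0
[329.51219512 218.17073171] 5895.0 ((488.61163330078125, 363.4920654296875), (42.675655364990234, 69.6376724243164), 74.51187896728516)
```

View pics/w7.png

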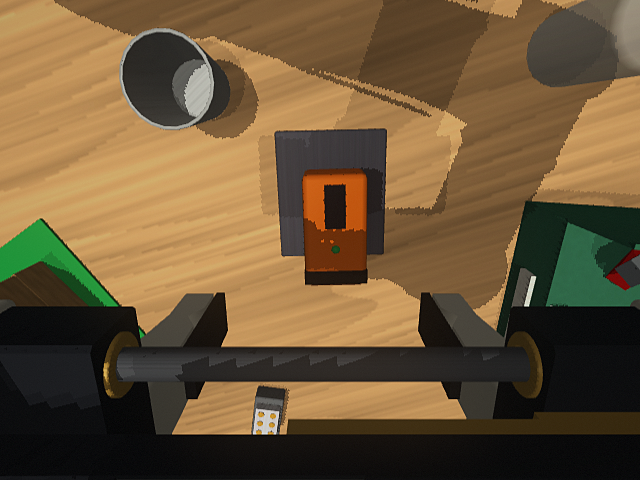

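The scanner head spans (303–367, 172–283) with its black window end at the bottom of the image, over the dark foot plate. Yaw is about -17°, centre about (0.494, 0.362). I'm descending to grip it.

{"fn": "apply_moves", "kwargs": {"series": "-0.2 0.28 0 0.1;0 0 -0.8 0;0 0 -0.9 0;0 0 -0.9 0;0 0 -0.6 0;0 0 -0.14 0;0 0 0 0;0 0 0 0"}}

```text
time_s: 18.4
tool_pos: [0.4952, 0.3596, 0.1289]
tcp_rot: [0.001, 0.147, 0.989, 0.001]
contact_force: [-0.1, 0.7, -0.5]
width: 0.0877
finger_force: 0.0
```

{"fn": "apply_moves", "kwargs": {"series": "0 0 0 0;0 0 0 0;0 0 0 0;0 0 0 0;0 0 0 0;0 0 0 0", "jaw": -1, "squeeze": 12}}

```text
time_s: 19.15
tool_pos: [0.4947, 0.3592, 0.1276]
tcp_rot: [0.0, 0.147, 0.989, 0.0]
contact_force: [0.4, -0.4, 0.1]
width: 0.0445
finger_force: 12.0
```

Gripped at 118.8 mm up the scanner. Moves only allow yaw, so I'll tip it in the grip: lift until about 15 mm of handle remains in the pocket, loosen, then lean the handle over the pocket's front rim.

{"fn": "apply_moves", "kwargs": {"series": "0 0 0.3 0;0 0 0.5 0;0 0 0.4 0;0 0 0.1 0;0 0 0 0;0 0 0 0"}}

```text
time_s: 19.9
tool_pos: [0.4943, 0.3588, 0.1788]
tcp_rot: [-0.0, 0.148, 0.989, -0.0]
contact_force: [-0.3, -0.0, -1.8]
width: 0.044
finger_force: 12.0
```

{"fn": "apply_moves", "kwargs": {"series": "0 0 0 0;0.36 -0.11 0 0;0.36 -0.11 0 0;0.31 -0.1 -0.09 0;0.32 -0.09 -0.09 0;0 0 0 0", "squeeze": 7}}

```text
time_s: 20.65
tool_pos: [0.5497, 0.3421, 0.1715]
tcp_rot: [-0.0, 0.148, 0.989, -0.0]
contact_force: [0.3, 1.4, -2.6]
width: 0.044
finger_force: 7.0
```

```bash
cat >> h.py <<'E'
from scipy.optimize import minimize
def fit(p0,free):
    """scanner pose fit: p = yaw,pitch(deg),Px,Py,Pz (head centre); orange+dark head silhouette from networks is unreliable, use orange mask bounds"""
def orange(im):
    hsv=cv2.cvtColor(im,cv2.COLOR_RGB2HSV); m=((hsv[...,0]>2)&(hsv[...,0]<15)&(hsv[...,1]>170)&(hsv[...,2]>70)).astype(np.uint8); return m
def pose_R(yaw,pitch): return R.from_euler("ZY",[yaw,pitch],degrees=True).as_matrix()
def proj(cam,Rm,org,pts,info): return np.array([w2px(cam,org+Rm@np.array(p),info) for p in pts])
E
python3 - <<'E'
from h import *
s=state(); g=s["tool_pos"]+[0,0,.002]
ims={c:vision.camera(c) for c in("scene","top")}; inf={c:vision.camera_info(c) for c in ims}
out=[]
for c,im in ims.items():
    u,v=w2px(c,g,inf[c]).astype(int); w=45
    cr=im[v-w:v+w,u-w:u+w]; big=cv2.resize(cr,(400,400),interpolation=cv2.INTER_CUBIC)
    out.append(big); print(c,u,v)
    cv2.imwrite(f"pics/raw_{c}_a.png",im[...,::-1])
    # handle + head axis predicted for pitches
    for th in (0,20,30,40,45,50):
        Rm=pose_R(-16.9,th); o=g-Rm@np.array([0,0,.1188])
        print(th,proj(c,Rm,o,[(.04,0,.117),(-.04,0,.134),(0,0,0)],inf[c]).round(0).tolist())
save("piv1",np.hstack(out))
for c in ims: print([(np.round(d["uv"]),round(d["conf"],2)) for d in nets.find_in(c,"scanner_window")])
E
```

```text
t 20.65 tcp [0.5497 0.3421 0.1715] yawY 72.96 tilt [-0.    -0.001 -1.   ] w 0.044 F [ 0.3  1.4 -2.6] 7.0
scene 399 289
0 [[385.0, 298.0], [414.0, 277.0], [393.0, 318.0]]
20 [[385.0, 300.0], [413.0, 275.0], [407.0, 308.0]]
30 [[386.0, 301.0], [411.0, 275.0], [414.0, 303.0]]
40 [[388.0, 302.0], [409.0, 275.0], [420.0, 297.0]]
45 [[388.0, 302.0], [408.0, 275.0], [423.0, 294.0]]
50 [[389.0, 302.0], [407.0, 276.0], [425.0, 291.0]]
top 222 224
0 [[227.0, 212.0], [217.0, 237.0], [228.0, 228.0]]
20 [[227.0, 213.0], [217.0, 234.0], [224.0, 241.0]]
30 [[227.0, 214.0], [217.0, 232.0], [221.0, 246.0]]
40 [[227.0, 216.0], [218.0, 230.0], [219.0, 251.0]]
45 [[227.0, 217.0], [218.0, 229.0], [218.0, 253.0]]
50 [[227.0, 218.0], [218.0, 228.0], [217.0, 255.0]]
[(array([395., 293.]), 0.75)]
[(array([221., 241.]), 0.51)]
```

{"fn": "apply_moves", "kwargs": {"series": "0.16 -0.05 -0.08 0;0.16 -0.05 -0.08 0;0.12 -0.04 -0.09 0;0.13 -0.04 -0.1 0;0 0 0 0;0 0 0 0"}}

```text
time_s: 21.6
tool_pos: [0.5715, 0.3355, 0.1582]
tcp_rot: [-0.0, 0.148, 0.989, -0.0]
contact_force: [0.8, 0.3, -1.4]
width: 0.0439
finger_force: 7.0
```

```bash
cat >> h.py <<'E'
def boxpts(x,y,z0,z1): return [(a*x/2,b*y/2,c) for a in(-1,1) for b in(-1,1) for c in(z0,z1)]
def pitchfit(cam,g,yaw,gx=0.,gz=.1188):
    i=vision.camera_info(cam); im=vision.camera(cam); ds=nets.cut_out(cam,"scanner")
    u,v=w2px(cam,g,i); ds=[d for d in ds if np.hypot(d["uv"][0]-u,d["uv"][1]-v)<80]
    cv2.imwrite(f"pics/last_{cam}.png",im[...,::-1])
    if not ds: print(cam,"none"); return
    m=ds[0]["pixels"]; r=[]
    for th in range(-10,75,5):
        Rm=pose_R(yaw,th); o=g-Rm@np.array([gx,0,gz]); k=np.zeros(m.shape,np.uint8)
        for b in (boxpts(.026,.032,0,.1),boxpts(.08,.044,.1,.134)):
            cv2.fillConvexPoly(k,cv2.convexHull(proj(cam,Rm,o,b,i).round().astype(np.int32)),1)
        k=k>0; r.append((th,round((k&m).sum()/(k|m).sum(),3),round((k&m).sum()/m.sum(),3)))
    print(cam,ds[0]["conf"],m.sum(),r)
E
python3 - <<'E'
from h import *
s=state(); g=s["tool_pos"]+[0,0,.002]
for c in("scene","top","wrist"): pitchfit(c,g,-16.9)
E
```

```text
t 21.6 tcp [0.5715 0.3355 0.1582] yawY 73.03 tilt [-0. -0. -1.] w 0.0439 F [ 0.8  0.3 -1.4] 7.0
scene none
top 0.7 259 [(-10, np.float64(0.059), np.float64(0.178)), (-5, np.float64(0.06), np.float64(0.178)), (0, np.float64(0.058), np.float64(0.17)), (5, np.float64(0.065), np.float64(0.193)), (10, np.float64(0.071), np.float64(0.212)), (15, np.float64(0.078), np.float64(0.239)), (20, np.float64(0.118), np.float64(0.351)), (25, np.float64(0.169), np.float64(0.51)), (30, np.float64(0.21), np.float64(0.633)), (35, np.float64(0.261), np.float64(0.78)), (40, np.float64(0.321), np.float64(0.911)), (45, np.float64(0.349), np.float64(0.985)), (50, np.float64(0.334), np.float64(0.992)), (55, np.float64(0.331), np.float64(0.981)), (60, np.float64(0.318), np.float64(0.954)), (65, np.float64(0.3), np.float64(0.907)), (70, np.float64(0.291), np.float64(0.888))]
wrist 0.91 23355 [(-10, np.float64(0.367), np.float64(0.567)), (-5, np.float64(0.381), np.float64(0.581)), (0, np.float64(0.395), np.float64(0.594)), (5, np.float64(0.425), np.float64(0.632)), (10, np.float64(0.46), np.float64(0.672)), (15, np.float64(0.498), np.float64(0.711)), (20, np.float64(0.54), np.float64(0.755)), (25, np.float64(0.585), np.float64(0.801)), (30, np.float64(0.635), np.float64(0.849)), (35, np.float64(0.689), np.float64(0.898)), (40, np.float64(0.748), np.float64(0.951)), (45, np.float64(0.798), np.float64(0.991)), (50, np.float64(0.771), np.float64(0.984)), (55, np.float64(0.725), np.float64(0.966)), (60, np.float64(0.643), np.float64(0.949)), (65, np.float64(0.576), np.float64(0.928)), (70, np.float64(0.528), np.float64(0.927))]
```

Both cameras fit a pitch of about 45–47°. I'm firming the grip and lifting clear.

{"fn": "apply_moves", "kwargs": {"series": "0 0 0 0;0 0 0 0;0 0 0 0;0.1 -0.03 0.3 0;0.2 -0.06 0.5 0;0.2 -0.06 0.7 0;0 0 0.8 0;0 0 0 0", "squeeze": 45}}

```text
time_s: 22.9
tool_pos: [0.5931, 0.3299, 0.2545]
tcp_rot: [0.002, 0.147, 0.989, 0.002]
contact_force: [0.7, 0.3, -1.3]
width: 0.0434
finger_force: 45.0
```

```bash
python3 - <<'E'
from h import *
s=state(); g=s["tool_pos"]+[0,0,.002]
for c in("top","wrist"): pitchfit(c,g,-16.9)
E
```

```text
t 22.9 tcp [0.5931 0.3299 0.2545] yawY 73.05 tilt [ 0.005  0.003 -1.   ] w 0.0434 F [ 0.7  0.3 -1.3] 45.0
top 0.51 253 [(-10, np.float64(0.052), np.float64(0.17)), (-5, np.float64(0.052), np.float64(0.17)), (0, np.float64(0.056), np.float64(0.186)), (5, np.float64(0.056), np.float64(0.186)), (10, np.float64(0.058), np.float64(0.194)), (15, np.float64(0.078), np.float64(0.265)), (20, np.float64(0.117), np.float64(0.399)), (25, np.float64(0.154), np.float64(0.526)), (30, np.float64(0.198), np.float64(0.664)), (35, np.float64(0.254), np.float64(0.846)), (40, np.float64(0.294), np.float64(0.957)), (45, np.float64(0.305), np.float64(1.0)), (50, np.float64(0.301), np.float64(1.0)), (55, np.float64(0.294), np.float64(1.0)), (60, np.float64(0.29), np.float64(0.992)), (65, np.float64(0.269), np.float64(0.917)), (70, np.float64(0.256), np.float64(0.889))]
wrist none
```

{"fn": "apply_moves", "kwargs": {"series": "-0.4 -0.64 0 -0.9;-0.4 -0.64 0 -0.9;-0.4 -0.64 0 -0.9;-0.4 -0.64 0 -0.9;-0.4 -0.65 0 -0.9;-0.4 -0.65 -0.15 -0.9;-0.4 -0.65 -0.15 -0.9;-0.39 -0.64 -0.1 -0.9"}}

```text
time_s: 24.1
tool_pos: [0.489, 0.0835, 0.2304]
tcp_rot: [-0.031, 0.474, 0.88, 0.021]
contact_force: [0.9, -0.6, -1.2]
width: 0.044
finger_force: 45.0
```

```bash
cat >> h.py <<'E'
def fit2(cam,g,yaw,near=150):
    i=vision.camera_info(cam); im=vision.camera(cam); u,v=w2px(cam,g,i)
    cv2.imwrite(f"pics/last_{cam}.png",im[...,::-1]); ds=nets.cut_out(cam,"scanner")
    print(cam,(u,v),[(d["uv"].round() if hasattr(d["uv"],"round") else d["uv"],round(d["conf"],2),d["pixels"].sum()) for d in ds])
    ds=[d for d in ds if np.hypot(d["uv"][0]-u,d["uv"][1]-v)<near]
    if not ds: return
    m=ds[0]["pixels"]; r=[]
    for th in range(34,60,2):
      for gx in (-.006,-.003,0,.003,.006):
        Rm=pose_R(yaw,th); o=g-Rm@np.array([gx,0,.1188]); k=np.zeros(m.shape,np.uint8)
        for b in (boxpts(.026,.032,0,.1),boxpts(.08,.044,.1,.134)):
            cv2.fillConvexPoly(k,cv2.convexHull(proj(cam,Rm,o,b,i).round().astype(np.int32)),1)
        k=k>0; r.append((round(float((k&m).sum()/(k|m).sum()),3),th,gx))
    print(sorted(r)[::-1][:6])
E
python3 - <<'E'
from h import *
vision.camera("wrist");vision.camera("wrist");s=state(); print(s["joint_positions"].round(2)); g=s["tool_pos"]+[0,0,.002]; M=rot(s["tcp_rot"]); yaw=np.degrees(np.arctan2(M[1,1],M[0,1]))-90
print("target g",np.array([.5215,.0273,.124])-np.append(.112*np.array([np.cos(np.radians(yaw)),np.sin(np.radians(yaw))]),-.1145),"have",g)
for c in("scene","top","wrist"): fit2(c,g,yaw)
a=cv2.imread("pics/last_scene.png");u,v=w2px("scene",g).astype(int);a=cv2.resize(a[v-60:v+90,u-75:u+75],(400,400),interpolation=cv2.INTER_CUBIC)
b=cv2.resize(cv2.imread("pics/last_wrist.png"),(400,300)); b=cv2.copyMakeBorder(b,0,100,0,0,0); cv2.imwrite("pics/f1.png",np.hstack([a,b]))
E
```

```text
t 24.2 tcp [0.4881 0.0818 0.2303] yawY 33.24 tilt [-0.035  0.067 -0.997] w 0.0443 F [ 0.4  1.1 -1.2] 45.0
[ 0.5   0.09 -0.34 -0.08 -1.14 -3.03]
target g [0.46010721 0.12097457 0.2385    ] have [0.48806271 0.08179493 0.23230701]
scene (np.float64(327.85280781901434), np.float64(200.7423581059469)) [([350.3, 215.4], 0.8, np.int64(598))]
[(0.427, 52, 0), (0.427, 48, 0.006), (0.424, 50, 0.003), (0.423, 52, 0.003), (0.417, 50, 0.006), (0.415, 46, 0.006)]
top (np.float64(310.4185480006876), np.float64(246.19859147922102)) []
wrist (np.float64(313.8334275742429), np.float64(335.1774354274099)) [([321.1, 259.1], 0.97, np.int64(23645)), ([344.7, 385.6], 0.16, np.int64(380))]
[(0.702, 48, 0.006), (0.701, 50, 0.003), (0.698, 50, 0.006), (0.696, 52, 0.003), (0.695, 52, 0), (0.694, 54, -0.003)]
```

Joint 6 sits at its limit (-3.03), so the pose was only partly reached. I'll turn back and use a shallower azimuth of about -32°.

{"fn": "apply_moves", "kwargs": {"series": "-0.2 0 0.1 0.9;-0.2 0 0.1 0.9;-0.2 0 0 0.9;-0.2 0 0 0.9;0 0 0 0"}}

```text
time_s: 25.12
tool_pos: [0.4579, 0.0855, 0.2394]
tcp_rot: [-0.034, 0.299, 0.954, 0.016]
contact_force: [-0.1, 0.4, -1.6]
width: 0.0438
finger_force: 45.0
```

```bash
python3 - <<'E'
from h import *
vision.camera("wrist");s=state(); print(s["joint_positions"].round(2),rot(s["tcp_rot"]).round(3).tolist())
E
```

```text
t 25.18 tcp [0.4582 0.0855 0.2395] yawY 55.06 tilt [-0.055  0.051 -0.997] w 0.0439 F [ 0.1 -0.8 -2. ] 45.0
[ 0.55  0.04 -0.37 -0.08 -1.18 -2.7 ] [[-0.818, 0.573, -0.055], [0.57, 0.82, 0.051], [0.074, 0.01, -0.997]]
```

```bash
cat >> h.py <<'E'
def hand(s,phi): return rot(s["tcp_rot"])@np.diag([-1.,1,-1])@R.from_euler("y",phi,degrees=True).as_matrix()
E
python3 - <<'E'
from h import *
vision.camera("top"); s=state(); g=s["tool_pos"]-rot(s["tcp_rot"])[:,2]*.002
i=vision.camera_info("wrist"); im=vision.camera("wrist"); save("wf",im)
m=nets.cut_out("wrist","scanner")[0]["pixels"]; ys,xs=np.where(m); print(xs.min(),xs.max(),ys.min(),ys.max())
a=im.copy()
for phi,col in((40,(0,0,255)),(45,(0,255,0)),(50,(255,0,255))):
    Rm=hand(s,phi); o=g-Rm@np.array([0,0,.1188])
    for pts in ([(-.04,-.022,.1),(-.04,.022,.1),(-.04,.022,.134),(-.04,-.022,.134)],[(-.013,-.016,0),(-.013,.016,0),(.013,.016,0),(.013,-.016,0)]):
        p=proj("wrist",Rm,o,pts,i); print(phi,p.round(0).tolist()); cv2.polylines(a,[p.round().astype(np.int32)],True,col,1)
save("wfo",a)
E
```

```text
t 25.23 tcp [0.4583 0.0854 0.2395] yawY 55.04 tilt [-0.055  0.051 -0.997] w 0.044 F [ 0.4  0.3 -1.2] 45.0
252 392 97 345
40 [[259.0, 241.0], [386.0, 242.0], [396.0, 337.0], [249.0, 337.0]]
40 [[293.0, 113.0], [352.0, 114.0], [349.0, 149.0], [296.0, 149.0]]
45 [[258.0, 248.0], [388.0, 248.0], [396.0, 350.0], [249.0, 350.0]]
45 [[292.0, 99.0], [354.0, 99.0], [350.0, 135.0], [295.0, 135.0]]
50 [[256.0, 255.0], [389.0, 256.0], [396.0, 363.0], [249.0, 362.0]]
50 [[291.0, 85.0], [355.0, 85.0], [352.0, 121.0], [294.0, 120.0]]
```

View pics/wfo.png

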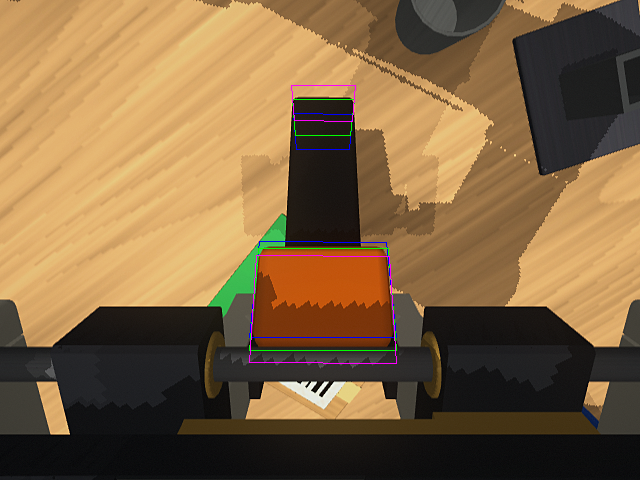

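The tail top edge is at row 248 and the handle tip at row 97, both matching the 45° overlay, so the scanner sits 45° in the hand. With the small leftover tool tilt the world pitch is a bit more. Now the last shift.

```bash
cat >> h.py <<'E'
def final():
    s=state(); g=s["tool_pos"]-rot(s["tcp_rot"])[:,2]*.002; Rm=hand(s,45.2); xs=Rm[:,0]; L=np.array([.5215,.0273,.124])
    w=g+Rm@np.array([.04,0,-.0018]); k=(L-w)@xs
    print("elev",np.degrees(np.arcsin(-xs[2])).round(1),"dist",np.linalg.norm(L-w).round(4),"miss mm",((w+k*xs-L)*1000).round(1),"off deg",np.degrees(np.arccos(k/np.linalg.norm(L-w))).round(1),"shift units",((L-.12*xs-w)/.04).round(2),"q6",s["joint_positions"][[1,2,5]].round(2),"dq",np.abs(s["dq"]).max().round(4))
E
python3 -c "
from h import *
final()"
```

```text
t 25.32 tcp [0.4583 0.0851 0.2394] yawY 55.04 tilt [-0.055  0.051 -0.997] w 0.0438 F [ 0.6  0.4 -2.7] 45.0
elev 49.5 dist 0.1054 miss mm [13.2  5.7  6.6] off deg 8.6 shift units [-0.54  0.    0.13] q6 [ 0.04 -0.37 -2.7 ] dq 0.0061
```

{"fn": "apply_moves", "kwargs": {"series": "-0.27 0 0.07 0;-0.27 0 0.06 0;0 0 0 0;0 0 0 0;0 0 0 0;0 0 0 0"}}

```text
time_s: 26.08
tool_pos: [0.4365, 0.0848, 0.2445]
tcp_rot: [-0.034, 0.3, 0.953, 0.016]
contact_force: [-0.2, 0.6, -2.4]
width: 0.0434
finger_force: 45.0
```

```bash
python3 -c "
from h import *
final(); vision.camera('wrist'); final(); fit2('wrist',env.get_state()['tool_pos'],-35)"
```

```text
t 26.07 tcp [0.4365 0.0848 0.2445] yawY 55.09 tilt [-0.056  0.051 -0.997] w 0.0434 F [-0.2  0.6 -2.4] 45.0
elev 49.5 dist 0.1197 miss mm [-0.2 -0.2 -0.1] off deg 0.1 shift units [0.   0.01 0.01] q6 [-0.   -0.4  -2.72] dq 0.0013
t 26.12 tcp [0.4365 0.0848 0.2445] yawY 55.09 tilt [-0.055  0.051 -0.997] w 0.0438 F [-0.4  0.2 -1.4] 45.0
elev 49.5 dist 0.1197 miss mm [-0.2 -0.2 -0.1] off deg 0.1 shift units [0.   0.01 0.01] q6 [-0.   -0.4  -2.72] dq 0.0024
wrist (np.float64(322.5359522306025), np.float64(330.3995547383508)) [([322.7, 259.6], 0.97, np.int64(23762))]
[(0.829, 50, 0), (0.825, 52, -0.003), (0.822, 52, 0), (0.814, 54, -0.006), (0.813, 54, -0.003), (0.811, 50, -0.003)]
```

```bash
python3 -c "
from h import *
print(env.hand_in())"
```

```text
the job is handed in; nothing more can be done
None
```

The job is handed in at 26 s, no verdict shown: the column is stacked flush, label up, and the scanner is held still 12 cm from the label, aimed at its middle but about 49.5° nose-down instead of 45° (tool tilt left over from briefly hitting joint 6's limit).

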